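Pack the dowel box and take off its outer lid

TASK

Take the loose dowel from its V stand and lay it in the groove between the two dowels in the box, so that the three make a pyramid. Then pick up the two nested lids together by the tall knob of the inner lid, lower them square onto the box until the inner lid is fully home on the rim, and let go. Last, lift the outer lid alone, by its raised collar, level and well clear of the knob, leaving the inner lid seated and undisturbed, and finish while still holding the outer lid up in the gripper.

Things in the scene. Friction and masses are not known exactly. Their poses are not given: they have to be found in the camera images.
- dowel_box: Open-topped wooden box, 136 (its x) x 120 (its y) x 78 mm high, fixed to the desk. Origin at the centre of its underside, z up. Walls and floor 8 mm, so the inside is 120 x 104 mm and the rim is 78 mm above the desk. Two dowels lie side by side in it along its x, kept together by two 10 mm cleats on the floor.
- dowel_a: Wooden dowel, 30 mm diameter, 90 mm long, lying in the box along the box's x, at about +15 mm in the box's y. Origin at its centre, its x along its length.
- dowel_b: The same kind of dowel beside it, at about -15 mm in the box's y. Resting in the groove between the two, a third dowel has its centre about 48 mm above the underside of the box.
- loose_dowel: The loose dowel, 30 mm diameter, 90 mm long, 50 g, lying in the V stand with its centre 52 mm above the desk. Origin at its centre, its x along its length.
- stand: Wooden stand fixed to the desk: base 100 (x) x 60 (y) x 14 mm and two V saddles, 12 mm thick, 50 mm wide, at x = +-38 mm, their arms rising to about 53 mm. Origin at the centre of its underside. The dowel lies along its x; the middle 60 mm between the saddles is open for the fingers down to the base.
- inner_lid: Inner lid, about 160 g: plate 136 (x) x 120 (y) mm, z = 10 to 18 mm, under it a frame of round 10 mm rods, 114 x 98 mm outside, that enters the box with 3 mm play each side; on its centre a knob 36 (x) x 20 (y) mm, up to z = 78 mm. Origin at its centre, at the foot of the rods, z up; stands on the desk. Home, its origin is 68 mm above the box's, long side along the box's x, either way round.
- outer_lid: Outer lid, about 160 g, loose over the inner lid (origin 18 mm above its origin), lifted along with it: plate 154 x 138 x 6 mm, 6 mm skirt round the inner plate with 3 mm play, opening 50 x 36 mm that the knob passes freely, round it a rigid raised collar 70 (x) x 56 (y) mm outside, z = 6 to 28 mm. Origin at the centre of the plate's underside, z up.
- knob_top (a point): Centre of the top of the inner lid's knob, 78 mm above the inner lid's origin; with the lids nested the knob stands 32 mm out of the collar.
- collar_top (a point): Centre of the collar at its top edge, 28 mm above the outer lid's origin.
Mind the look-alikes: they are no part of the job. What is shaped like the dowel_b but purple or red is not meant.

How it is judged:
By the outcome, as a careful person would: the job done as asked, in the order asked, and still so for the second after the job is handed in, while the arm keeps its last pose, push and grip.
It also fails if it takes over 61 s, if anything falls off the work surface, if the arm or the gripper's body presses on something with over 40 N, if the wrist force passes 120 N, or if a joint passes its speed limit or range.

ROBOT

A 6-joint arm with a two-finger parallel gripper is mounted at the origin on a cart in front of the work surface, level with it; the furniture and walls round the work are solid. World frame = base frame: x ahead of the robot, y to its left, z up, the work surface at z = 0. Lengths are in mm, angles in rad, forces in N, time in s.
With the tool pointing down it reaches from about 400 to 925 mm from the base axis. Payload 12.5 kg.
Tool frame: the origin (TCP) lies at the very end of the fingers, on their centre line; the grasp point (between the pads) lies 19 mm behind it; z points along the fingers, y is the line along which they close (so a half turn about z gives the same grasp; the last joint's range is limited). The gripper opens to 95 mm and grips with 3 to 60 N. Pads are 20 mm wide; open, the fingers measure 119 mm over their backs; the gripper's body (75 mm by 180 mm) begins 59 mm behind the grasp point.
Start: joints at [1.168, 0.491, 1.559, -0, 1.092, -0.106], TCP at [182.772, 597.699, 191.261] pointing down, gripper open.
Joint ranges: [-3.1, 3.1], [-0.84, 2.19], [0.05, 2.79], [-1.13, 4.28], [0.06, 2.93], [-2.69, 2.69]. Speed limits (rad/s): [2.22, 2.22, 2.79, 3.14, 3.14, 3.14].

INTERFACE

Orientations are given as [roll, pitch, yaw] about the fixed x, y, z axes, in that order (R = Rz(yaw) Ry(pitch) Rx(roll)).
In Python, from cell import state, read_camera, camera_info, job_done gives the robot as it stands.
- The arm moves only by the shell command python3 -m handwheel FILE, which reads ROWS from the file FILE. ROWS is a JSON list that holds a single list of rows (three levels of brackets), with 1 to 5 rows, each of 5 numbers: dx, dy, dz in fractions of the full range, 1 being 1000 mm, then a turn about the tool's z in normalised numbers (1 is pi rad), then the opening from 0.0 (shut) to 1.0 (fully open); each row is the pose to reach, as a shift and turn from the pose commanded when the command began, along the tool's axes at that moment; what a row does not reach only later rows make up. A row lasts 1/12 s, in which the tool goes at most 41.7 mm and 0.125 rad, less where a joint would pass 70% of its speed; a pose out of reach is approached as far as the arm can. The fingers move at their own pace and stop on an object; the grip force is fixed at half the most. Time passes only in rows, so rows that do not move let the fingers close. It prints the time, the measured TCP pose, the force, the opening and the grip force at its end. No shift or turn number may pass 1 either way. Input that does not fit is refused with a message, and nothing moves.
- state(): the state, without advancing time (a new reading comes with each control period).
- read_camera(name): name is "scene" or "top"; returns (picture, depth): 384x512x3 uint8, red, green, blue; 384x512 float32, mm along the optical axis (not along the pixel's ray), 0 where there is no reading.
- camera_info(name): a dict with "vertical_fov" (degrees; the focal length in pixels is half the picture's height over the tangent of half this angle, whatever the lens; pixels are square), "cx", "cy" (the principal point, pixels), "dist_coeffs" ([k1, k2, p1, p2, k3] as OpenCV has them; the pictures are not rectified), "origin" and "attitude" of the camera in the world. Camera axes: x right, y down, z forward; pixel columns grow to the right and rows downward; lengths in mm; the calibration is good to about 2 mm. A picture is of the moment at which its call begins. camera_info takes no time and is no camera call.
- job_done(): hands the job in; it is judged then, once.
The state is a dict: "t": time; "joints": joint angles; "qvel": joint speeds; "tau": joint torques, N m; "eef_pos": TCP position; "tcp_rot": TCP orientation; "ft_force": force on the tool from outside, world axes, zero at the start; "moment": the same for the moment, N m; "opening": opening from 0.0 (shut) to 1.0 (fully open); "grip_force": force on a finger pad.
Only numpy, scipy, OpenCV 4.12 (cv2) and the standard library are available. Lean on these libraries where they do the work, as an engineer would, in place of code of your own. Each camera call takes 0.05 s, during which the arm holds its last target. There are 200 camera calls.

## Working session

There is one attempt and no reset: what is moved stays moved. The work goes in short steps, Python scripts to look and compute and a shell command to move; the robot and the scene stay as the last step left them, time stands still between calls to the robot, and variables do not carry over. Pictures are saved under pics/ and viewed, at most 14 in all, crops included, and the job is handed in when it is done.

```bash
mkdir -p pics; cat > h.py <<'E'
import numpy as np, cv2
from cell import state, read_camera, camera_info
from scipy.spatial.transform import Rotation as R
def cam(n):
    c=camera_info(n); f=192/np.tan(np.radians(c["vertical_fov"])/2)
    K=np.array([[f,0,c["cx"]],[0,f,c["cy"]],[0,0,1]]); return c,K,np.array(c["dist_coeffs"],float)
def rot(c):
    a=np.array(c["attitude"],float); return a if a.shape==(3,3) else R.from_euler('xyz',a).as_matrix()
def plane(n,px,z):
    c,K,d=cam(n); u=cv2.undistortPoints(np.array(px,float).reshape(-1,1,2),K,d).reshape(-1,2)
    r=np.c_[u,np.ones(len(u))]@rot(c).T; o=np.array(c["origin"],float)
    return o+r*((z-o[2])/r[:,2])[:,None]
def cloud(n,D):
    c,K,d=cam(n); v,u=np.mgrid[:384,:512]
    p=cv2.undistortPoints(np.c_[u.ravel(),v.ravel()].astype(float).reshape(-1,1,2),K,d).reshape(-1,2)
    P=np.c_[p,np.ones(len(p))]*D.reshape(-1,1)
    return (P@rot(c).T+np.array(c["origin"],float)).reshape(384,512,3)
E
python3 - <<'E'
from h import *
for n in("scene","top"):
    print(camera_info(n)); p,D=read_camera(n); np.savez(n+"0.npz",p=p,D=D); cv2.imwrite(f"pics/{n}0.png",p[:,:,::-1])
s=state();print(s)
E
```

```text
{'vertical_fov': 42.859563819456085, 'cx': 261.95583116748963, 'cy': 190.4628648742686, 'dist_coeffs': array([-0.19502097,  0.        ,  0.        ,  0.        ,  0.        ]), 'origin': array([-306.80386358, -548.07573324,  716.66365652]), 'attitude': array([-2.15705804, -0.01904796, -0.95586317])}
{'vertical_fov': 45.162072645738874, 'cx': 255.88706887453262, 'cy': 184.2972001979833, 'dist_coeffs': array([-0.16221331,  0.        ,  0.        ,  0.        ,  0.        ]), 'origin': array([ 450.89890738,   10.01319052, 1105.95537779]), 'attitude': array([-3.08009591e+00, -1.23751233e-03, -1.55698168e+00])}
{'t': 0.1, 'joints': array([ 1.16841530e+00,  4.91464733e-01,  1.55940295e+00, -7.15036490e-06,
        1.09169317e+00, -1.05582689e-01]), 'qvel': array([-7.32741086e-04, -1.25027131e-03, -2.00620527e-03,  2.29779196e-05,
       -1.21681337e-03, -1.09590430e-03]), 'tau': array([ 2.97734521e-03, -6.13620400e+01, -2.58606899e+01,  6.93952362e-02,
        4.69934859e-02, -4.20922595e-05]), 'eef_pos': array([182.66137245, 597.45759083, 190.73668563]), 'tcp_rot': array([-3.14062918e+00, -9.57286113e-05,  2.84479757e+00]), 'ft_force': array([-0.40743946,  1.03660544, -0.58327757]), 'moment': array([-0.01099125, -0.0279059 , -0.02278774]), 'grip_force': 0.0, 'opening': 1.0004024316142837}
```

View pics/scene0.png

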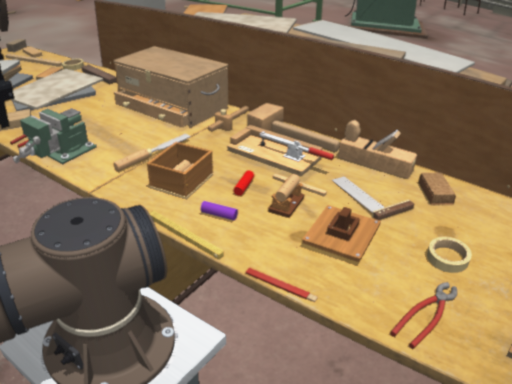

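View pics/top0.png

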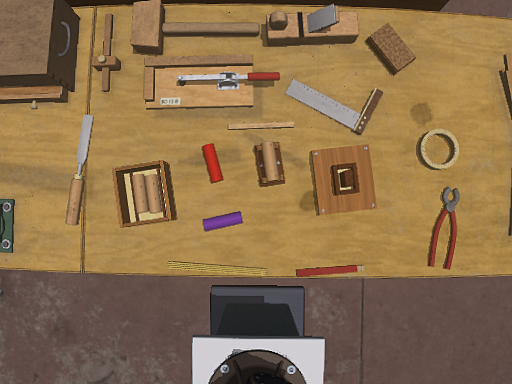

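The top view shows three objects:
- The box with its two dowels is at about (144,193).
- The stand with the loose wooden dowel is at (267,163).
- The nested lids, with collar and knob, are at (343,180).

The red dowel (212,162) and the purple dowel (222,221) lie on the desk and are the look-alikes. The one I want is the wood-coloured dowel in the V stand.

```bash
python3 - <<'E'
from h import *
d=np.load("top0.npz");p,D=d["p"],d["D"];C=cloud("top",D)
im=p[125:235,100:390,::-1];cv2.imwrite("pics/crop1.png",cv2.resize(im,None,fx=2.7,fy=2.7,interpolation=cv2.INTER_CUBIC))
def rect(name,box,zlo,zhi):
    u0,v0,u1,v1=box; m=np.zeros((384,512),bool); m[v0:v1,u0:u1]=1
    m&=(C[:,:,2]>zlo)&(C[:,:,2]<zhi); P=C[m]
    r=cv2.minAreaRect(P[:,:2].astype(np.float32)); print(name,m.sum(),np.round(r[0],1),np.round(r[1],1),round(r[2],2),"z",np.round(np.percentile(P[:,2],[10,50,90]),1))
rect("boxrim",(105,150,185,235),68,88)
rect("boxdow",(125,168,165,222),20,45)
rect("dow",(245,130,295,195),56,80)
rect("dowmid",(245,130,295,195),48,80)
rect("stand",(245,130,295,195),8,80)
rect("plate",(295,130,395,225),15,32)
rect("collar",(295,130,395,225),36,56)
rect("knob",(295,130,395,225),62,95)
print("desk",np.median(C[60:75,290:380,2]),np.median(C[230:250,300:380,2]),np.median(C[230:250,100:200,2]))
E
```

```text
boxrim 848 [489.6 267.1] [137.2 119.9] 9.86 z [73.9 78.6 81.2]
boxdow 1143 [485.4 275.9] [127.1  90.8] 9.6 z [24.  35.6 40.1]
dow 496 [569.4 -20.4] [90. 29.] 9.51 z [59.7 65.8 68.9]
dowmid 579 [568.9 -20.6] [90.9 48.1] 9.39 z [51.8 64.9 68.7]
stand 1085 [567.2 -20.8] [100.5  60.3] 9.71 z [13.4 50.2 67.8]
plate 3168 [ 551.4 -195.9] [193.  139.6] 7.22 z [22.2 25.1 27.8]
collar 467 [ 532.7 -198.6] [70.4 57.5] 7.38 z [43.4 46.4 49.4]
knob 163 [ 531.8 -198.4] [36.1 20.5] 7.89 z [71.4 78.5 81.2]
desk 1.233715274934184 1.2345673277532114 1.000068996100481
```

View pics/crop1.png

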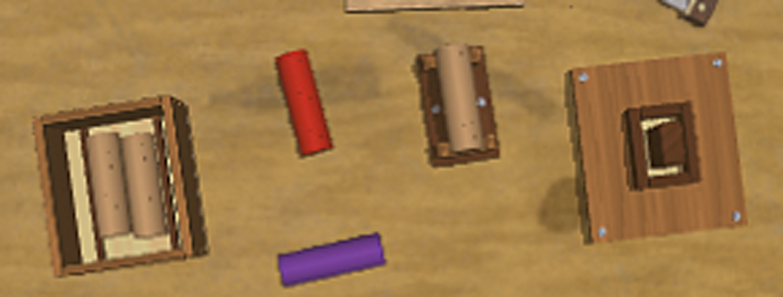

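Units first: shifts go in shares of 1000 mm and turns go in shares of pi rad. So -0.4626 rad / 3.1416 = -0.1473.

```bash
cat >> h.py <<'E'
def go(x,y,z,yaw=None):
    s=state();Rm=R.from_euler('xyz',s["tcp_rot"]).as_matrix();d=Rm.T@(np.array([x,y,z])-s["eef_pos"])
    t=0 if yaw is None else -((yaw-s["tcp_rot"][2]+np.pi)%(2*np.pi)-np.pi)
    print("tool delta",np.round(d,1),"turn",round(t,4),"t",round(s["t"],2))
E
echo '[[[0, 0, 0, -0.0382, 1], [0, 0, 0, -0.0764, 1], [0, 0, 0, -0.1146, 1], [0, 0, 0, -0.1473, 1], [0, 0, 0, -0.1473, 1]]]' > next.json && python3 -m handwheel next.json
python3 - <<'E'
from h import *
go(569.4,-20.4,160,np.pi+.166)
d=np.load("top0.npz");C=cloud("top",d["D"])
def rect(name,box,zlo,zhi):
    u0,v0,u1,v1=box; m=np.zeros((384,512),bool); m[v0:v1,u0:u1]=1
    m&=(C[:,:,2]>zlo)&(C[:,:,2]<zhi); m=cv2.morphologyEx(m.astype(np.uint8),cv2.MORPH_OPEN,np.ones((2,2)))>0; P=C[m]
    r=cv2.minAreaRect(P[:,:2].astype(np.float32)); print(name,m.sum(),np.round(r[0],1),np.round(r[1],1),round(r[2],2),"mean",P.mean(0).round(1))
rect("plate",(303,140,383,220),15,35)
rect("boxdow",(125,168,172,222),33,45)
rect("boxrim",(105,150,185,235),68,88)
E
```

```text
t: 0.52
eef_pos: [182.7, 597.5, 190.9]
tcp_rot: [-3.141, -0.0, -2.971]
ft_force: [-0.5, -0.6, 0.7]
opening: 1.004
grip_force: 0.0
tool delta [-276.3 -674.5   31.2] turn 0.0044 t 0.52
plate 3157 [ 522.4 -129.6] [158.3 294.9] 7.18 mean [ 529.3 -198.2   27.7]
boxdow 702 [491.2 165. ] [108.  301.6] 5.13 mean [490.4 263.9  44.1]
boxrim 843 [499.1 180. ] [139.1 324.9] 7.36 mean [490.5 264.4  72.8]
```

```bash
for_=1
echo '[[[-0.014, -0.034, 0, 0, 1], [-0.028, -0.067, 0, 0, 1], [-0.042, -0.101, 0, 0, 1], [-0.055, -0.135, 0, 0, 1], [-0.069, -0.168, 0, 0, 1]]]' > next.json && python3 -m handwheel next.json >/dev/null
echo '[[[-0.014, -0.034, 0, 0, 1], [-0.028, -0.067, 0, 0, 1], [-0.042, -0.101, 0, 0, 1], [-0.055, -0.135, 0, 0, 1], [-0.069, -0.168, 0, 0, 1]]]' > next.json && python3 -m handwheel next.json >/dev/null
echo '[[[-0.014, -0.034, 0, 0, 1], [-0.028, -0.067, 0, 0, 1], [-0.042, -0.101, 0, 0, 1], [-0.055, -0.135, 0, 0, 1], [-0.069, -0.168, 0, 0, 1]]]' > next.json && python3 -m handwheel next.json >/dev/null
echo '[[[-0.014, -0.034, 0, 0, 1], [-0.028, -0.067, 0, 0, 1], [-0.042, -0.101, 0, 0, 1], [-0.055, -0.135, 0, 0, 1], [-0.069, -0.168, 0, 0, 1]]]' > next.json && python3 -m handwheel next.json
python3 - <<'E'
from h import *
go(569.4,-20.4,100,np.pi+.166)
E
```

```text
t: 2.18
eef_pos: [566.4, -21.4, 191.1]
tcp_rot: [3.141, -0.0, -2.98]
ft_force: [-0.1, 0.3, -0.0]
opening: 1.003
grip_force: 0.0
tool delta [-3.1  0.5 91.1] turn -0.0045 t 2.18
```

Converted, 125 mm / 1000 = 0.125, 100 mm / 1000 = 0.1.

```bash
echo '[[[-0.0015, 0.0002, 0.035, 0, 1], [-0.003, 0.0005, 0.07, 0, 1], [-0.003, 0.0005, 0.1, 0, 0.9], [-0.003, 0.0005, 0.125, 0, 0.8], [-0.003, 0.0005, 0.125, 0, 0.7]]]' > next.json && python3 -m handwheel next.json 
python3 - <<'E'
from h import *
go(569.4,-20.4,45,np.pi+.166)
p,D=read_camera("scene");cv2.imwrite("pics/s1.png",cv2.resize(p[130:260,190:370,::-1],None,fx=4,fy=4,interpolation=cv2.INTER_CUBIC))
E
```

```text
t: 2.6
eef_pos: [566.4, -18.3, 61.8]
tcp_rot: [3.139, -0.007, -2.98]
ft_force: [0.1, -0.2, -0.3]
opening: 0.845
grip_force: 0.0
tool delta [-2.7 -2.6 16.8] turn -0.004 t 2.6
```

View pics/s1.png

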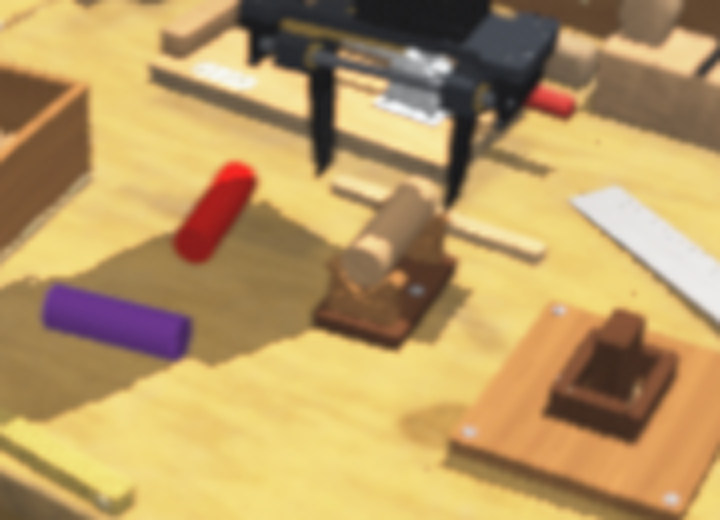

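The fingers straddle the dowel at crop tips (325,170) and (455,200). They look slightly behind its middle, so I'll check by projecting the TCP.

```bash
echo '[[[0, 0, 0, 0, 0.7], [0, 0, 0, 0, 0.7]]]' > next.json && python3 -m handwheel next.json 
python3 - <<'E'
from h import *
go(569.4,-20.4,45,np.pi+.166)
s=state()
def proj(n,P):
    c,K,d=cam(n);M=rot(c).T;return cv2.projectPoints(np.array(P,float).reshape(-1,3),cv2.Rodrigues(M)[0],-M@np.array(c["origin"]),K,d)[0].reshape(-1,2)
def crop(q): return ((q-[190,130])*4).round(0)
Rm=R.from_euler('xyz',s["tcp_rot"]).as_matrix();o=s["opening"]*95/2
print(crop(proj("scene",[s["eef_pos"],s["eef_pos"]+Rm[:,1]*o,s["eef_pos"]-Rm[:,1]*o,[569.4,-20.4,52],[569.4+44,-20.4+7.4,52],[569.4-44,-20.4-7.4,52]])))
p,D=read_camera("scene");C=cloud("scene",D)
# black finger pixels and dowel from scene cloud
m=(C[:,:,2]>55)&(C[:,:,2]<75)&(abs(C[:,:,0]-570)<70)&(abs(C[:,:,1]+20)<80)
blk=m&(p.max(2)<60); w=m&(p[:,:,0]>110)
print("blk",C[blk].round(0)[::6]); r=cv2.minAreaRect(C[w][:,:2].astype(np.float32));print("dow",r)
E
```

```text
t: 2.82
eef_pos: [569.7, -18.6, 67.9]
tcp_rot: [-3.141, 0.002, -2.977]
ft_force: [-0.1, -0.0, 0.6]
opening: 0.714
grip_force: 0.0
tool delta [ 0.6 -1.7 22.9] turn -0.0012 t 2.82
[[386. 204.]
 [336. 190.]
 [437. 217.]
 [387. 226.]
 [415. 193.]
 [358. 262.]]
blk []
dow ((569.457275390625, -22.695058822631836), (96.74781799316406, 27.312725067138672), 9.769047737121582)
```

Converted, 23 mm / 1000 = 0.023, -2.5 mm / 1000 = -0.0025.

```bash
echo '[[[0.0005, -0.0025, 0.012, 0, 0.6], [0.0005, -0.0025, 0.023, 0, 0.55], [0.0005, -0.0025, 0.023, 0, 0.5], [0.0005, -0.0025, 0.023, 0, 0.5], [0.0005, -0.0025, 0.023, 0, 0.45]]]' > next.json && python3 -m handwheel next.json 
echo '[[[0, 0, 0, 0, 0.3], [0, 0, 0, 0, 0.2], [0, 0, 0, 0, 0.2], [0, 0, 0, 0, 0.2], [0, 0, 0, 0, 0.2]]]' > next.json && python3 -m handwheel next.json
```

```text
t: 3.28
eef_pos: [568.9, -21.0, 43.7]
tcp_rot: [-3.142, 0.0, -2.976]
ft_force: [0.1, -0.1, -0.5]
opening: 0.478
grip_force: 0.0
t: 3.7
eef_pos: [568.7, -21.1, 43.3]
tcp_rot: [3.142, 0.0, -2.976]
ft_force: [-0.9, 0.2, -0.2]
opening: 0.213
grip_force: 0.0
```

```bash
python3 - <<'E'
from h import *
p,D=read_camera("scene");cv2.imwrite("pics/s2.png",cv2.resize(p[130:260,190:370,::-1],None,fx=4,fy=4,interpolation=cv2.INTER_CUBIC))
E
```

```text
(no output)
```

View pics/s2.png

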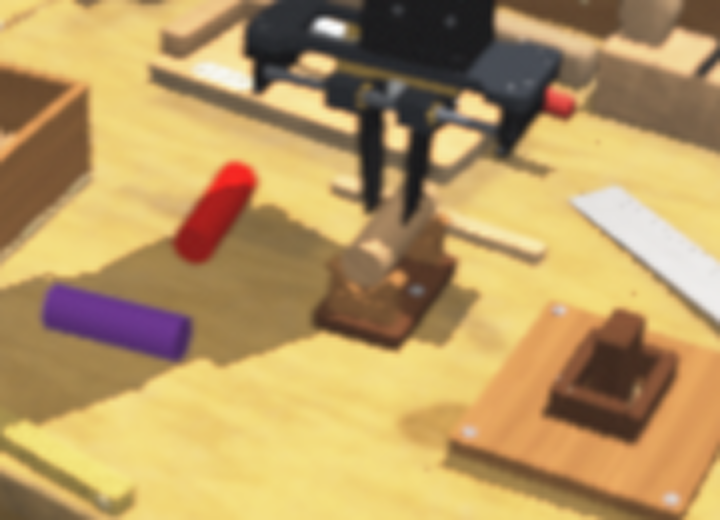

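The closed fingers, with tips near (370,205) and (410,215), appear to sit on top of the dowel rather than beside it. I'll measure the tips by depth.

```bash
python3 - <<'E'
from h import *
p,D=read_camera("scene");C=cloud("scene",D)
s=state();print(s["eef_pos"],s["tcp_rot"],s["opening"],s["joints"])
print("desk scene",[C[y,x].round(0).tolist() for y,x in((235,290),(150,230),(190,260))])
for v in range(150,190,2):
    print(v,[(u,*C[v,u].round(0).astype(int).tolist(),int(p[v,u].max())) for u in (280,283,290,293)])
w=(abs(C[:,:,0]-568)<60)&(abs(C[:,:,1]+20)<40)&(C[:,:,2]>25)&(p[:,:,0]>110)
print(np.percentile(C[w][:,2],[50,90,99]))
E
```

```text
[568.70867397 -21.06991421  43.27189245] [ 3.14153526e+00  1.00242351e-04 -2.97577148e+00] 0.20403713997113512 [-1.53134114e-01  6.02697523e-01  1.83655925e+00  1.33040564e-04
  7.02258696e-01 -1.88985318e+00]
desk scene [[473.0, -95.0, -4.0], [-307.0, -548.0, 717.0], [582.0, 69.0, -0.0]]
150 [(280, 541, -14, 166, 63), (283, 559, -11, 157, 52), (290, 550, -35, 169, 126), (293, 552, -42, 171, 107)]
152 [(280, 538, -16, 163, 94), (283, 562, -9, 150, 71), (290, 545, -39, 168, 94), (293, 550, -44, 167, 60)]
154 [(280, 538, -16, 158, 89), (283, 541, -23, 159, 88), (290, 541, -41, 165, 57), (293, 542, -49, 167, 54)]
156 [(280, 539, -16, 152, 102), (283, 540, -23, 154, 52), (290, 537, -44, 163, 47), (293, 541, -50, 162, 48)]
158 [(280, 556, -5, 135, 48), (283, 559, -12, 136, 28), (290, 537, -44, 157, 46), (293, 538, -52, 159, 47)]
160 [(280, 557, -5, 129, 69), (283, 559, -12, 130, 28), (290, 537, -45, 152, 64), (293, 539, -51, 153, 46)]
162 [(280, 557, -5, 123, 82), (283, 564, -9, 121, 30), (290, 728, 69, 17, 235), (293, 536, -54, 150, 50)]
164 [(280, 554, -7, 120, 49), (283, 560, -12, 119,
[... 681 characters left out ...]
3, -40, 93, 29)]
178 [(280, 557, -7, 79, 109), (283, 564, -11, 77, 35), (290, 558, -35, 89, 115), (293, 562, -41, 89, 28)]
180 [(280, 555, -9, 74, 127), (283, 566, -11, 69, 39), (290, 561, -34, 81, 116), (293, 568, -38, 79, 35)]
182 [(280, 556, -9, 68, 205), (283, 566, -11, 64, 98), (290, 557, -36, 78, 105), (293, 575, -34, 68, 56)]
184 [(280, 641, 45, -3, 230), (283, 561, -14, 62, 169), (290, 560, -35, 70, 103), (293, 582, -31, 57, 116)]
186 [(280, 631, 38, -1, 224), (283, 550, -21, 64, 161), (290, 558, -36, 66, 127), (293, 576, -34, 56, 135)]
188 [(280, 541, -18, 62, 180), (283, 541, -27, 65, 168), (290, 562, -34, 57, 146), (293, 576, -35, 50, 125)]
[ 62.46945335 273.1456997  455.75629543]
```

The fingers' real tips sit at z ≈ 66, about 20 mm above the reported TCP, and they straddle the top of the dowel with no contact. I'll find the real offset with a gentle touch.

Converted, 2 mm / 1000 = 0.002, 1 mm / 1000 = 0.001.

```bash
echo '[[[0, 0, 0.001, 0, 0.2], [0, 0, 0.002, 0, 0.2], [0, 0, 0.002, 0, 0.2], [0, 0, 0.002, 0, 0.2]]]' > next.json && python3 -m handwheel next.json
python3 - <<'E'
from h import *
p,D=read_camera("scene");C=cloud("scene",D)
g=p.max(2)
# finger dark pixels below body
m=(abs(C[:,:,0]-568)<25)&(abs(C[:,:,1]+24)<28)&(C[:,:,2]<120)&(g<60)
for name,mm in(("L",m&(C[:,:,1]>-22)),("R",m&(C[:,:,1]<-26))):
    P=C[mm];print(name,mm.sum(),P[:,2].min().round(1),np.percentile(P[:,2],[2,5]).round(1),np.percentile(P[:,1],[5,95]).round(1),np.percentile(P[:,0],[5,95]).round(1))
E
```

```text
t: 4.13
eef_pos: [568.6, -21.0, 41.1]
tcp_rot: [3.141, -0.0, -2.976]
ft_force: [-0.1, -0.3, -0.5]
opening: 0.201
grip_force: 0.0
L 74 66.5 [69.4 71.3] [-13.4  -7.6] [553.8 571.2]
R 65 68.7 [71.1 74.3] [-42.8 -36.6] [558.8 576.2]
```

Converted, 2 mm / 1000 = 0.002, 1 mm / 1000 = 0.001.

```bash
echo '[[[0, 0, 0.001, 0, 0.2], [0, 0, 0.002, 0, 0.2], [0, 0, 0.002, 0, 0.2]]]' > next.json && python3 -m handwheel next.json | tr '\n' ' '
echo '[[[0, 0, 0.001, 0, 0.2], [0, 0, 0.002, 0, 0.2], [0, 0, 0.002, 0, 0.2]]]' > next.json && python3 -m handwheel next.json| tr '\n' ' '
```

```text
t: 4.43 eef_pos: [569.0, -21.1, 39.8] tcp_rot: [-3.141, 0.001, -2.976] ft_force: [-1.9, 0.3, 8.8] opening: 0.201 grip_force: 3.9 t: 4.68 eef_pos: [569.2, -21.2, 39.2] tcp_rot: [-3.141, 0.002, -2.976] ft_force: [-5.9, 0.2, 25.7] opening: 0.197 grip_force: 11.0
```

Contact came at reported z ≈ 40, while the real tip is at about 63.5. So the real tip is the reported z plus about 23.5 mm. I'll back off, open, go down to a real tip height of about 45, and grip.

Converted, -12 mm / 1000 = -0.012, -8 mm / 1000 = -0.008.

```bash
echo '[[[0, 0, -0.008, 0, 0.2], [0, 0, -0.012, 0, 0.55], [0, 0, -0.012, 0, 0.55], [0, 0, -0.012, 0, 0.55], [0, 0, -0.012, 0, 0.55]]]' > next.json && python3 -m handwheel next.json | tr '\n' ' '
echo '[[[0, 0, 0, 0, 0.55], [0, 0, 0.01, 0, 0.55], [0, 0, 0.02, 0, 0.55], [0, 0, 0.026, 0, 0.55], [0, 0, 0.026, 0, 0.55]]]' > next.json && python3 -m handwheel next.json| tr '\n' ' '
```

```text
t: 5.1 eef_pos: [568.5, -21.1, 48.9] tcp_rot: [3.141, -0.0, -2.976] ft_force: [0.0, -0.3, 0.1] opening: 0.424 grip_force: 0.0 t: 5.52 eef_pos: [567.7, -20.9, 21.1] tcp_rot: [3.141, -0.003, -2.976] ft_force: [0.3, 1.7, -0.1] opening: 0.547 grip_force: 0.0
```

Converted, -70 mm / 1000 = -0.07, -60 mm / 1000 = -0.06.

```bash
echo '[[[0, 0, 0, 0, 0.2], [0, 0, 0, 0, 0.2], [0, 0, 0, 0, 0.2], [0, 0, 0, 0, 0.2], [0, 0, 0, 0, 0.2]]]' > next.json && python3 -m handwheel next.json | tr '\n' ' '
echo '[[[0, 0, 0, 0, 0.2], [0, 0, 0, 0, 0.2], [0, 0, 0, 0, 0.2], [0, 0, -0.004, 0, 0.2], [0, 0, -0.008, 0, 0.2]]]' > next.json && python3 -m handwheel next.json| tr '\n' ' '
echo '[[[0, 0, -0.02, 0, 0.2], [0, 0, -0.04, 0, 0.2], [0, 0, -0.06, 0, 0.2], [0, 0, -0.07, 0, 0.2], [0, 0, -0.07, 0, 0.2]]]' > next.json && python3 -m handwheel next.json| tr '\n' ' '
python3 - <<'E'
from h import *
go(490,267.5,90,np.pi+np.radians(9.8))
p,D=read_camera("scene");cv2.imwrite("pics/s3.png",cv2.resize(p[100:230,190:370,::-1],None,fx=4,fy=4,interpolation=cv2.INTER_CUBIC))
p,D=read_camera("scene");C=cloud("scene",D);g=p.astype(int)
m=(abs(C[:,:,0]-568)<70)&(abs(C[:,:,1]+24)<50)&(C[:,:,2]<140)&(C[:,:,2]>80)&(g[:,:,0]-g[:,:,2]>25)
print("dowel",m.sum(),cv2.minAreaRect(C[m][:,:2].astype(np.float32)),np.percentile(C[m][:,2],[2,50,98]))
E
```

```text
t: 5.93 eef_pos: [568.9, -21.1, 23.5] tcp_rot: [-3.142, 0.001, -2.976] ft_force: [0.3, 0.4, 1.4] opening: 0.309 grip_force: 30.0 t: 6.35 eef_pos: [568.5, -21.1, 31.3] tcp_rot: [3.141, -0.001, -2.976] ft_force: [0.2, -0.6, -0.6] opening: 0.31 grip_force: 30.0 t: 6.77 eef_pos: [569.6, -21.2, 103.4] tcp_rot: [-3.141, 0.004, -2.976] ft_force: [0.3, -0.0, -1.4] opening: 0.312 grip_force: 30.0 tool delta [ 30.9 297.9  13. ] turn -0.0052 t 6.77
dowel 184 ((568.305908203125, -20.88837432861328), (93.24373626708984, 39.79767990112305), 11.19516658782959) [117.4344934  132.29059421 139.7835802 ]
```

View pics/s3.png

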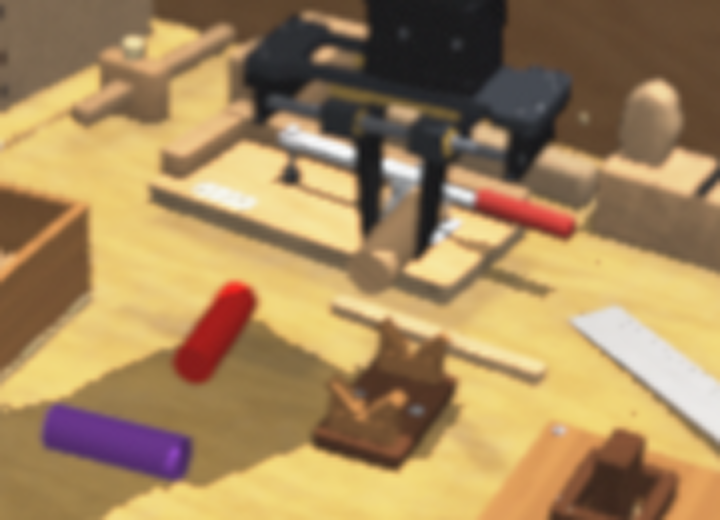

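The dowel is held level, at crop (395,240), and the stand at (390,400) is empty. Now over to the box.

Converted, 175 mm / 1000 = 0.175, 141 mm / 1000 = 0.141, -0.005 rad / 3.1416 = -0.0016.

```bash
echo '[[[0.003, 0.03, 0, 0, 0.2], [0.007, 0.067, 0, -0.0016, 0.2], [0.011, 0.104, 0, -0.0016, 0.2], [0.015, 0.141, 0, -0.0016, 0.2], [0.018, 0.175, 0, -0.0016, 0.2]]]' > next.json && python3 -m handwheel next.json | tr '\n' ' '
echo '[[[0.004, 0.037, 0, 0, 0.2], [0.008, 0.074, 0, 0, 0.2], [0.011, 0.105, 0, 0, 0.2], [0.012, 0.12, 0, 0, 0.2], [0.012, 0.121, 0, 0, 0.2]]]' > next.json && python3 -m handwheel next.json| tr '\n' ' '
echo '[[[0, 0, 0, 0, 0.2], [0, 0, 0, 0, 0.2], [0, 0, 0, 0, 0.2]]]' > next.json && python3 -m handwheel next.json| tr '\n' ' '
python3 - <<'E'
from h import *
go(489.3,266.6,50,np.pi+np.radians(9.8))
p,D=read_camera("top");C=cloud("top",D);cv2.imwrite("pics/t2.png",cv2.resize(p[120:250,90:220,::-1],None,fx=4,fy=4,interpolation=cv2.INTER_CUBIC))
E
```

```text
t: 7.28 eef_pos: [520.5, 150.0, 99.8] tcp_rot: [3.141, -0.002, -2.971] ft_force: [0.9, 0.3, -1.2] opening: 0.313 grip_force: 30.0 t: 7.7 eef_pos: [488.1, 268.1, 99.8] tcp_rot: [-3.141, -0.002, -2.968] ft_force: [0.3, 0.1, -1.1] opening: 0.313 grip_force: 30.0 t: 7.95 eef_pos: [489.9, 264.6, 100.7] tcp_rot: [-3.141, -0.001, -2.972] ft_force: [0.2, 0.5, -0.4] opening: 0.306 grip_force: 30.0 tool delta [ 0.2  2.  50.7] turn -0.0015 t 7.95
```

Converted, 70 mm / 1000 = 0.07, 60 mm / 1000 = 0.06.

```bash
echo '[[[0, 0.001, 0.015, 0, 0.2], [0, 0.002, 0.03, 0, 0.2], [0, 0.002, 0.045, 0, 0.2], [0, 0.002, 0.06, 0, 0.2], [0, 0.002, 0.07, 0, 0.2]]]' > next.json && python3 -m handwheel next.json | tr '\n' ' '
echo '[[[0, 0, 0.002, 0, 0.2], [0, 0, 0.004, 0, 0.2], [0, 0, 0.005, 0, 0.2], [0, 0, 0.005, 0, 0.2]]]' > next.json && python3 -m handwheel next.json | tr '\n' ' '
python3 - <<'E'
from h import *
go(489.3,266.6,20,np.pi+np.radians(9.8))
E
```

```text
t: 8.42 eef_pos: [489.3, 266.7, 30.0] tcp_rot: [-3.141, -0.001, -2.972] ft_force: [1.3, -0.5, -0.2] opening: 0.306 grip_force: 30.0 t: 8.75 eef_pos: [489.7, 267.7, 26.7] tcp_rot: [3.141, 0.001, -2.971] ft_force: [-0.4, 0.0, -0.8] opening: 0.31 grip_force: 30.0 tool delta [ 0.6 -1.   6.7] turn -0.0005 t 8.75
```

Converted, 4 mm / 1000 = 0.004, 3 mm / 1000 = 0.003.

```bash
echo '[[[0, -0.0005, 0.001, 0, 0.2], [0, -0.0005, 0.002, 0, 0.2], [0, -0.0005, 0.003, 0, 0.2], [0, -0.0005, 0.004, 0, 0.2], [0, -0.0005, 0.004, 0, 0.2]]]' > next.json && python3 -m handwheel next.json | tr '\n' ' '
echo '[[[0, 0, 0.001, 0, 0.2], [0, 0, 0.002, 0, 0.2], [0, 0, 0.002, 0, 0.2]]]' > next.json && python3 -m handwheel next.json | tr '\n' ' '
```

```text
t: 9.17 eef_pos: [489.4, 267.2, 22.2] tcp_rot: [3.142, -0.0, -2.971] ft_force: [0.7, -0.5, -1.0] opening: 0.311 grip_force: 30.0 t: 9.42 eef_pos: [489.5, 267.6, 20.8] tcp_rot: [3.141, 0.001, -2.971] ft_force: [-2.3, 2.4, 5.7] opening: 0.309 grip_force: 30.0
```

Converted, 0.7 mm / 1000 = 0.0007.

```bash
echo '[[[0, 0, 0.0007, 0, 0.2], [0, 0, 0.0007, 0, 0.2], [0, 0, 0.0007, 0, 0.2]]]' > next.json && python3 -m handwheel next.json | tr '\n' ' '
echo '[[[0, 0, 0, 0, 0.36], [0, 0, 0, 0, 0.42], [0, 0, 0, 0, 0.48], [0, 0, 0, 0, 0.52], [0, 0, 0, 0, 0.52]]]' > next.json && python3 -m handwheel next.json | tr '\n' ' '
echo '[[[0, 0, -0.01, 0, 0.52], [0, 0, -0.04, 0, 0.52], [0, 0, -0.08, 0, 0.52], [0, 0, -0.11, 0, 0.6], [0, 0, -0.13, 0, 0.6]]]' > next.json && python3 -m handwheel next.json | tr '\n' ' '
echo '[[[0, -0.035, -0.004, 0, 0.6], [0, -0.072, -0.008, 0, 0.6], [0, -0.11, -0.008, 0, 0.6], [0, -0.15, -0.008, 0, 0.6], [0, -0.185, -0.008, 0, 0.6]]]' > next.json && python3 -m handwheel next.json | tr '\n' ' '
python3 - <<'E'
from h import *
go(531.5,-199,130,np.pi+np.radians(7.5))
p,D=read_camera("top");C=cloud("top",D);cv2.imwrite("pics/t3.png",cv2.resize(p[140:240,95:195,::-1],None,fx=5,fy=5,interpolation=cv2.INTER_CUBIC))
u0,v0,u1,v1=(120,165,172,225)
m=np.zeros((384,512),bool);m[v0:v1,u0:u1]=1;m&=(C[:,:,2]>52)&(C[:,:,2]<68)&(np.hypot(C[:,:,0]-489,C[:,:,1]-267)<50)
print(m.sum(),cv2.minAreaRect(C[m][:,:2].astype(np.float32)),np.percentile(C[m][:,2],[50,95]))
E
```

```text
t: 9.67 eef_pos: [489.5, 267.8, 20.6] tcp_rot: [3.141, 0.001, -2.971] ft_force: [-5.1, 3.4, 12.9] opening: 0.31 grip_force: 30.0 t: 10.08 eef_pos: [489.4, 267.2, 19.4] tcp_rot: [3.142, -0.0, -2.971] ft_force: [-0.3, -0.6, 0.0] opening: 0.51 grip_force: 0.0 t: 10.5 eef_pos: [490.0, 267.5, 153.4] tcp_rot: [3.141, 0.003, -2.971] ft_force: [0.4, 1.4, 0.4] opening: 0.583 grip_force: 0.0 t: 10.92 eef_pos: [520.9, 82.9, 158.5] tcp_rot: [-3.141, 0.001, -2.971] ft_force: [0.8, -0.1, -0.0] opening: 0.602 grip_force: 0.0 tool delta [  37.5 -279.6   28.5] turn 0.04 t 10.92
354 ((490.3090515136719, 267.5726318359375), (89.32402801513672, 27.154502868652344), 9.487470626831055) [62.54006802 66.10276458]
```

View pics/t3.png

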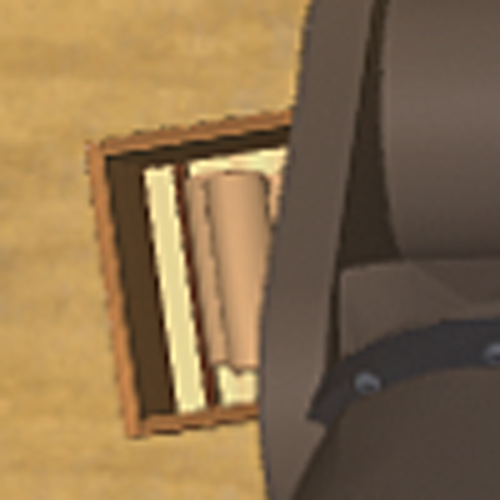

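The loose dowel now lies in the groove at crop (240,265). It measures (490.3, 267.6), parallel to the box, with its top at about 63–66 mm. Next, the lids.

Converted, -174 mm / 1000 = -0.174, -139 mm / 1000 = -0.139, 0.04 rad / 3.1416 = 0.0127.

```bash
python3 - <<'E'
from h import *
d=np.load("top0.npz");p,D=d["p"],d["D"];C=cloud("top",D)
def comp(seed,zlo,zhi,win):
    m=np.zeros((384,512),np.uint8);u0,v0,u1,v1=win;m[v0:v1,u0:u1]=1
    m&=((C[:,:,2]>zlo)&(C[:,:,2]<zhi)).astype(np.uint8)
    m=cv2.morphologyEx(m,cv2.MORPH_OPEN,np.ones((3,3),np.uint8))
    n,l=cv2.connectedComponents(m); return C[l==l[seed[1],seed[0]]]
for nm,P in(("plate",comp((325,200),14,36,(296,130,396,230))),):
    print(nm,len(P),cv2.minAreaRect(P[:,:2].astype(np.float32)))
# edge based box/lid contour by colour too
E
echo '[[[0.004, -0.034, 0, 0.0127, 0.6], [0.009, -0.069, 0, 0.0127, 0.6], [0.013, -0.104, 0, 0.0127, 0.6], [0.018, -0.139, 0, 0.0127, 0.6], [0.022, -0.174, 0, 0.0127, 0.6]]]' > next.json && python3 -m handwheel next.json | tr '\n' ' '
echo '[[[0.005, -0.035, 0.005, 0, 0.6], [0.01, -0.07, 0.015, 0, 0.6], [0.015, -0.1, 0.03, 0, 0.6], [0.015, -0.108, 0.04, 0, 0.6], [0.015, -0.108, 0.05, 0, 0.6]]]' > next.json && python3 -m handwheel next.json | tr '\n' ' '
python3 - <<'E'
from h import *
go(531.7,-199.2,27,np.pi+np.radians(7.4))
E
```

```text
plate 3045 ((532.718505859375, -198.2845001220703), (155.24851989746094, 139.58303833007812), 7.215794563293457)
t: 11.38 eef_pos: [528.4, -91.9, 158.3] tcp_rot: [-3.142, 0.0, -3.011] ft_force: [0.4, 0.2, 0.5] opening: 0.6 grip_force: 0.0 t: 11.8 eef_pos: [527.8, -201.2, 107.1] tcp_rot: [-3.141, 0.0, -3.014] ft_force: [0.3, -0.3, -0.3] opening: 0.602 grip_force: 0.0 tool delta [-4.1  1.5 80.1] turn -0.0012 t 11.8
```

Converted, 70 mm / 1000 = 0.07, 65 mm / 1000 = 0.065.

```bash
echo '[[[-0.002, 0.001, 0.02, 0, 0.6], [-0.004, 0.0015, 0.045, 0, 0.6], [-0.004, 0.0015, 0.065, 0, 0.6], [-0.004, 0.0015, 0.07, 0, 0.6], [-0.004, 0.0015, 0.07, 0, 0.6]]]' > next.json && python3 -m handwheel next.json | tr '\n' ' '
echo '[[[0, 0, 0, 0, 0.5], [0, 0, 0, 0, 0.5]]]' > next.json && python3 -m handwheel next.json | tr '\n' ' '
python3 - <<'E'
from h import *
go(532,-199.2,27,np.pi+np.radians(7.4))
p,D=read_camera("scene");cv2.imwrite("pics/s4.png",cv2.resize(p[150:280,280:420,::-1],None,fx=4,fy=4,interpolation=cv2.INTER_CUBIC))
E
```

```text
t: 12.22 eef_pos: [531.3, -195.8, 36.6] tcp_rot: [3.14, -0.002, -3.01] ft_force: [0.1, -0.6, 0.1] opening: 0.599 grip_force: 0.0 t: 12.38 eef_pos: [532.4, -197.1, 38.8] tcp_rot: [-3.141, 0.002, -3.01] ft_force: [-0.1, 0.1, -0.2] opening: 0.523 grip_force: 0.0 tool delta [ 0.7 -2.  11.8] turn 0.0022 t 12.38
```

View pics/s4.png

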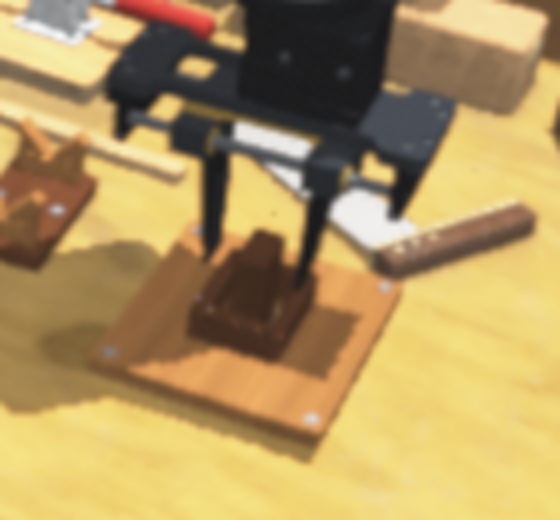

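The fingers, at (212,255) and (305,275), straddle the knob at (265,240) and are clear of the collar. I'll lower and grip.

Converted, 10.5 mm / 1000 = 0.0105, 10 mm / 1000 = 0.01.

```bash
echo '[[[0, -0.002, 0.005, 0, 0.5], [0, -0.002, 0.01, 0, 0.45], [0, -0.002, 0.0105, 0, 0.4], [0, -0.002, 0.0105, 0, 0.4], [0, -0.002, 0.0105, 0, 0.4]]]' > next.json && python3 -m handwheel next.json | tr '\n' ' '
echo '[[[0, 0, 0, 0, 0.1], [0, 0, 0, 0, 0.1], [0, 0, 0, 0, 0.1], [0, 0, 0, 0, 0.1], [0, 0, 0, 0, 0.1]]]' > next.json && python3 -m handwheel next.json | tr '\n' ' '
echo '[[[0, 0, 0, 0, 0.1], [0, 0, 0, 0, 0.1], [0, 0, -0.003, 0, 0.1], [0, 0, -0.006, 0, 0.1], [0, 0, -0.01, 0, 0.1]]]' > next.json && python3 -m handwheel next.json | tr '\n' ' '
```

```text
t: 12.85 eef_pos: [531.9, -199.3, 26.9] tcp_rot: [3.141, -0.0, -3.011] ft_force: [0.0, -0.3, -0.8] opening: 0.403 grip_force: 0.0 t: 13.27 eef_pos: [532.0, -199.2, 27.1] tcp_rot: [3.141, 0.0, -3.011] ft_force: [-0.2, 0.9, 0.4] opening: 0.211 grip_force: 30.0 t: 13.68 eef_pos: [531.8, -199.2, 37.0] tcp_rot: [3.141, -0.001, -3.011] ft_force: [-0.2, -0.1, -3.9] opening: 0.208 grip_force: 30.0
```

Converted, -85 mm / 1000 = -0.085, -65 mm / 1000 = -0.065.

```bash
echo '[[[0, 0, -0.01, 0, 0.1], [0, 0, -0.025, 0, 0.1], [0, 0, -0.045, 0, 0.1], [0, 0, -0.065, 0, 0.1], [0, 0, -0.085, 0, 0.1]]]' > next.json && python3 -m handwheel next.json | tr '\n' ' '
echo '[[[0, 0, -0.015, 0, 0.1], [0, 0, -0.025, 0, 0.1], [0, 0, -0.03, 0, 0.1], [0, 0, -0.03, 0, 0.1], [0, 0, -0.03, 0, 0.1]]]' > next.json && python3 -m handwheel next.json | tr '\n' ' '
python3 - <<'E'
from h import *
go(489.2,266.6,151,np.pi+np.radians(9.8))
p,D=read_camera("scene");C=cloud("scene",D);cv2.imwrite("pics/s5.png",cv2.resize(p[100:250,260:420,::-1],None,fx=4,fy=4,interpolation=cv2.INTER_CUBIC))
E
```

```text
t: 14.1 eef_pos: [531.8, -199.3, 123.6] tcp_rot: [-3.142, 0.0, -3.011] ft_force: [0.0, -0.2, -3.8] opening: 0.21 grip_force: 30.0 t: 14.52 eef_pos: [531.7, -199.2, 151.6] tcp_rot: [3.141, -0.0, -3.011] ft_force: [0.5, -1.2, -3.7] opening: 0.209 grip_force: 30.0 tool delta [-18.6 467.4   0.8] turn -0.0403 t 14.52
```

View pics/s5.png

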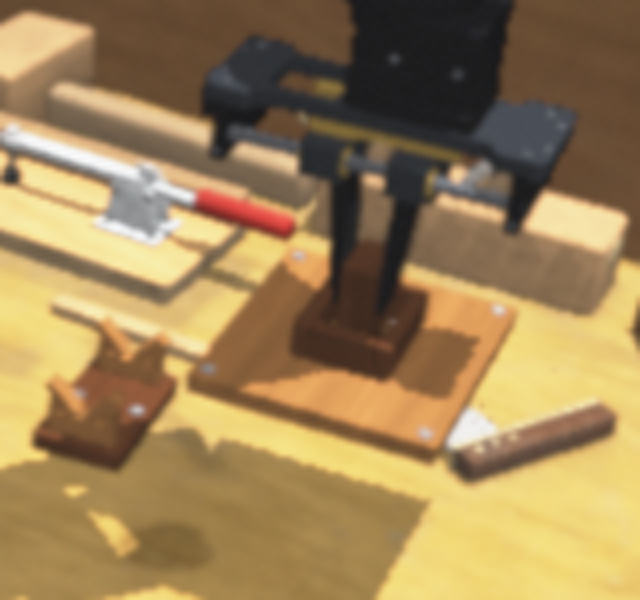

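Both lids are held level at (355,330). Carrying them to the box.

Converted, 98 mm / 1000 = 0.098, 74 mm / 1000 = 0.074.

```bash
echo '[[[0, 0.01, 0, 0, 0.1], [-0.001, 0.028, 0, 0, 0.1], [-0.002, 0.05, 0, 0, 0.1], [-0.003, 0.074, 0, 0, 0.1], [-0.004, 0.098, 0, 0, 0.1]]]' > next.json && python3 -m handwheel next.json | tr '\n' ' '
echo '[[[-0.001, 0.024, 0, 0, 0.1], [-0.002, 0.048, 0, 0, 0.1], [-0.003, 0.072, 0, 0, 0.1], [-0.004, 0.096, 0, 0, 0.1], [-0.005, 0.12, 0, 0, 0.1]]]' > next.json && python3 -m handwheel next.json | tr '\n' ' '
echo '[[[-0.001, 0.024, 0, 0, 0.1], [-0.002, 0.048, 0, 0, 0.1], [-0.003, 0.072, 0, 0, 0.1], [-0.004, 0.096, 0, 0, 0.1], [-0.005, 0.12, 0, 0, 0.1]]]' > next.json && python3 -m handwheel next.json | tr '\n' ' '
echo '[[[-0.001, 0.024, 0, 0, 0.1], [-0.002, 0.048, 0, -0.0032, 0.1], [-0.003, 0.072, 0, -0.0064, 0.1], [-0.004, 0.094, 0, -0.0095, 0.1], [-0.004, 0.112, 0, -0.0127, 0.1]]]' > next.json && python3 -m handwheel next.json | tr '\n' ' '
python3 - <<'E'
from h import *
go(489.2,266.6,115,np.pi+np.radians(9.8))
E
```

```text
t: 14.98 eef_pos: [522.4, -100.1, 151.2] tcp_rot: [3.141, -0.001, -3.011] ft_force: [0.4, 0.2, -3.8] opening: 0.207 grip_force: 30.0 t: 15.4 eef_pos: [511.6, 19.7, 151.4] tcp_rot: [3.141, -0.001, -3.011] ft_force: [0.6, 1.2, -4.0] opening: 0.21 grip_force: 30.0 t: 15.82 eef_pos: [500.8, 139.2, 151.4] tcp_rot: [3.141, -0.001, -3.011] ft_force: [0.3, -0.7, -4.6] opening: 0.21 grip_force: 30.0 t: 16.23 eef_pos: [490.1, 251.1, 151.3] tcp_rot: [3.142, -0.001, -2.97] ft_force: [0.2, -1.1, -3.5] opening: 0.21 grip_force: 30.0 tool delta [-1.8 15.5 36.3] turn 0.0009 t 16.23
```

Converted, 35 mm / 1000 = 0.035, 25 mm / 1000 = 0.025.

```bash
echo '[[[-0.001, 0.01, 0, 0, 0.1], [-0.0018, 0.0155, 0.005, 0, 0.1], [-0.0018, 0.0155, 0.015, 0, 0.1], [-0.0018, 0.0155, 0.025, 0, 0.1], [-0.0018, 0.0155, 0.035, 0, 0.1]]]' > next.json && python3 -m handwheel next.json | tr '\n' ' '
echo '[[[0, 0, 0, 0, 0.1], [0, 0, 0, 0, 0.1], [0, 0, 0, 0, 0.1]]]' > next.json && python3 -m handwheel next.json | tr '\n' ' '
python3 - <<'E'
from h import *
go(489.2,266.6,95,np.pi+np.radians(9.8))
p,D=read_camera("scene");C=cloud("scene",D);cv2.imwrite("pics/s6.png",cv2.resize(p[60:230,110:280,::-1],None,fx=3.4,fy=3.4,interpolation=cv2.INTER_CUBIC))
E
```

```text
t: 16.65 eef_pos: [490.0, 263.9, 115.5] tcp_rot: [-3.141, -0.001, -2.972] ft_force: [-0.3, -0.5, -3.9] opening: 0.208 grip_force: 30.0 t: 16.9 eef_pos: [490.6, 264.3, 117.0] tcp_rot: [3.142, 0.0, -2.972] ft_force: [-0.1, 0.5, -3.5] opening: 0.208 grip_force: 30.0 tool delta [ 1.   2.5 22. ] turn -0.001 t 16.9
```

View pics/s6.png

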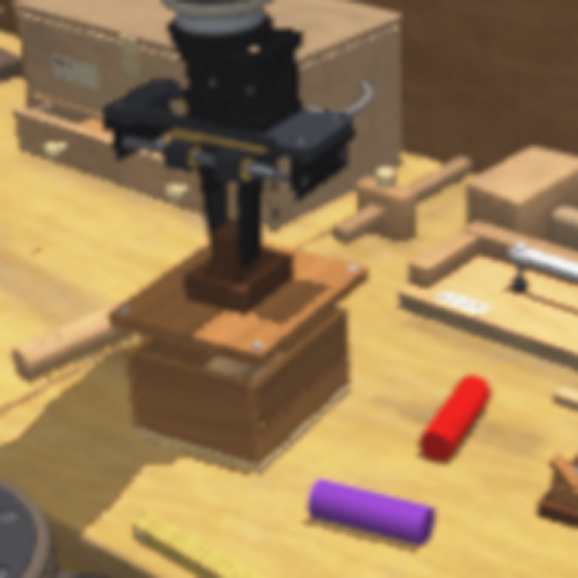

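The lids hover level over the box, with the collar at (240,275) and the near box corner at (255,465). The long sides are parallel. Lowering slowly.

Converted, 9 mm / 1000 = 0.009, 2.5 mm / 1000 = 0.0025.

```bash
echo '[[[0.001, 0.0025, 0, 0, 0.1], [0.001, 0.0025, 0.003, 0, 0.1], [0.001, 0.0025, 0.006, 0, 0.1], [0.001, 0.0025, 0.009, 0, 0.1], [0.001, 0.0025, 0.009, 0, 0.1]]]' > next.json && python3 -m handwheel next.json | tr '\n' ' '
echo '[[[0, 0, 0.001, 0, 0.1], [0, 0, 0.002, 0, 0.1], [0, 0, 0.003, 0, 0.1], [0, 0, 0.004, 0, 0.1], [0, 0, 0.004, 0, 0.1]]]' > next.json && python3 -m handwheel next.json | tr '\n' ' '
python3 - <<'E'
from h import *
go(489.2,266.6,95,np.pi+np.radians(9.8))
E
```

```text
t: 17.37 eef_pos: [488.6, 267.0, 107.4] tcp_rot: [-3.141, -0.001, -2.971] ft_force: [0.4, 0.2, -3.5] opening: 0.208 grip_force: 30.0 t: 17.78 eef_pos: [488.8, 267.1, 103.9] tcp_rot: [3.142, -0.0, -2.971] ft_force: [0.4, -1.0, -4.2] opening: 0.21 grip_force: 30.0 tool delta [-0.3 -0.5  8.9] turn -0.0003 t 17.78
```

Units first: shifts go in shares of 1000 mm and turns go in shares of pi rad. So 4 mm / 1000 = 0.004, 3 mm / 1000 = 0.003.

```bash
echo '[[[0, 0, 0.001, 0, 0.1], [0, 0, 0.002, 0, 0.1], [0, 0, 0.003, 0, 0.1], [0, 0, 0.004, 0, 0.1], [0, 0, 0.004, 0, 0.1]]]' > next.json && python3 -m handwheel next.json | tr '\n' ' '
echo '[[[0, 0, 0.001, 0, 0.1], [0, 0, 0.002, 0, 0.1], [0, 0, 0.003, 0, 0.1], [0, 0, 0.003, 0, 0.1]]]' > next.json && python3 -m handwheel next.json | tr '\n' ' '
```

```text
t: 18.2 eef_pos: [488.8, 267.0, 99.8] tcp_rot: [3.142, -0.0, -2.971] ft_force: [-0.3, -0.1, -3.5] opening: 0.209 grip_force: 30.0 t: 18.53 eef_pos: [488.8, 267.0, 96.8] tcp_rot: [3.142, -0.0, -2.971] ft_force: [-0.4, 0.1, -3.6] opening: 0.205 grip_force: 30.0
```

```bash
echo '[[[0, 0, 0.001, 0, 0.1], [0, 0, 0.0015, 0, 0.1], [0, 0, 0.0015, 0, 0.1]]]' > next.json && python3 -m handwheel next.json | tr '\n' ' '
```

```text
t: 18.78 eef_pos: [488.8, 267.1, 95.4] tcp_rot: [3.142, -0.0, -2.971] ft_force: [0.5, -0.8, -4.2] opening: 0.208 grip_force: 30.0
```

Not yet touching, with no lateral force. Continuing until it is seated.

Converted, 0.8 mm / 1000 = 0.0008.

```bash
echo '[[[0, 0, 0.0008, 0, 0.1], [0, 0, 0.0008, 0, 0.1], [0, 0, 0.0008, 0, 0.1]]]' > next.json && python3 -m handwheel next.json | tr '\n' ' '
echo '[[[0, 0, 0.0008, 0, 0.1], [0, 0, 0.0008, 0, 0.1], [0, 0, 0.0008, 0, 0.1]]]' > next.json && python3 -m handwheel next.json | tr '\n' ' '
```

```text
t: 19.03 eef_pos: [489.0, 267.1, 95.1] tcp_rot: [3.141, 0.0, -2.971] ft_force: [-1.8, -0.4, 2.2] opening: 0.205 grip_force: 30.0 t: 19.28 eef_pos: [489.0, 267.1, 95.1] tcp_rot: [3.141, 0.001, -2.971] ft_force: [-3.5, -1.9, 10.9] opening: 0.205 grip_force: 30.0
```

Seated at reported z 95.1 (95 expected) with a firm push-back. I'll release, rise clear of the knob, open fully, and check the seating.

Converted, -0.8 mm / 1000 = -0.0008.

```bash
echo '[[[0, 0, -0.0008, 0, 0.3], [0, 0, -0.0008, 0, 0.4], [0, 0, -0.0008, 0, 0.5], [0, 0, -0.0008, 0, 0.5], [0, 0, -0.0008, 0, 0.5]]]' > next.json && python3 -m handwheel next.json | tr '\n' ' '
echo '[[[0, 0, -0.01, 0, 0.5], [0, 0, -0.03, 0, 0.6], [0, 0, -0.05, 0, 1], [0, 0, -0.06, 0, 1], [0, 0, -0.06, 0, 1]]]' > next.json && python3 -m handwheel next.json | tr '\n' ' '
echo '[[[0, 0, 0, 0, 1], [0, 0, 0, 0, 1], [0, 0, 0, 0, 1]]]' > next.json && python3 -m handwheel next.json | tr '\n' ' '
python3 - <<'E'
from h import *
go(489,267,72.5,np.pi+np.radians(9.8))
p,D=read_camera("scene");C=cloud("scene",D);cv2.imwrite("pics/s7.png",cv2.resize(p[60:230,110:280,::-1],None,fx=3.4,fy=3.4,interpolation=cv2.INTER_CUBIC))
m=(abs(C[:,:,0]-489)<75)&(abs(C[:,:,1]-267)<70)&(C[:,:,2]>84)&(C[:,:,2]<100)
A=np.c_[C[m][:,:2]-[489,267],np.ones(m.sum())];k,*_=np.linalg.lstsq(A,C[m][:,2],rcond=None);print("plate fit",m.sum(),k.round(3),cv2.minAreaRect(C[m][:,:2].astype(np.float32)))
E
```

```text
t: 19.7 eef_pos: [488.9, 267.1, 94.6] tcp_rot: [3.142, -0.0, -2.971] ft_force: [0.1, 0.1, 0.0] opening: 0.482 grip_force: 0.0 t: 20.12 eef_pos: [489.8, 267.5, 157.2] tcp_rot: [3.141, 0.004, -2.971] ft_force: [1.0, -0.1, -0.6] opening: 0.72 grip_force: 0.0 t: 20.37 eef_pos: [488.5, 266.9, 153.8] tcp_rot: [-3.141, -0.002, -2.971] ft_force: [-0.1, -0.7, -1.0] opening: 0.936 grip_force: 0.0 tool delta [-0.7  0.  81.3] turn -0.0003 t 20.37
plate fit 1009 [4.0000e-03 8.0000e-03 9.0843e+01] ((488.9584655761719, 266.6605224609375), (149.53868103027344, 138.98193359375), 0.3724047839641571)
```

View pics/s7.png

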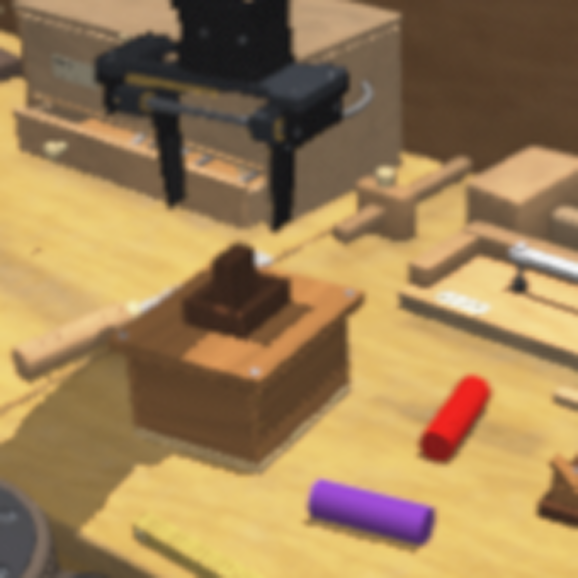

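The lids are seated level on the box. The plate fit gives about 91–92 mm with under 0.5° of tilt, and the knob is upright at (237,265). I'll lower the open fingers around the collar.

Converted, 70 mm / 1000 = 0.07, 65 mm / 1000 = 0.065.

```bash
echo '[[[0, 0, 0.015, 0, 1], [0, 0, 0.035, 0, 1], [0, 0, 0.055, 0, 1], [0, 0, 0.065, 0, 1], [0, 0, 0.07, 0, 1]]]' > next.json && python3 -m handwheel next.json | tr '\n' ' '
echo '[[[0, 0, 0.003, 0, 0.95], [0, 0, 0.006, 0, 0.9], [0, 0, 0.008, 0, 0.85], [0, 0, 0.008, 0, 0.8], [0, 0, 0.008, 0, 0.75]]]' > next.json && python3 -m handwheel next.json | tr '\n' ' '
```

```text
t: 20.83 eef_pos: [488.2, 266.8, 82.9] tcp_rot: [-3.141, -0.003, -2.971] ft_force: [0.4, 0.2, 0.2] opening: 0.998 grip_force: 0.0 t: 21.25 eef_pos: [489.1, 267.2, 77.2] tcp_rot: [3.141, 0.001, -2.971] ft_force: [-0.8, 0.3, 0.6] opening: 0.783 grip_force: 0.0
```

Converted, 3 mm / 1000 = 0.003, 1.5 mm / 1000 = 0.0015.

```bash
echo '[[[0, 0, 0.0015, 0, 0.75], [0, 0, 0.003, 0, 0.72], [0, 0, 0.003, 0, 0.7], [0, 0, 0.003, 0, 0.7], [0, 0, 0.003, 0, 0.68]]]' > next.json && python3 -m handwheel next.json | tr '\n' ' '
echo '[[[0, 0, 0, 0, 0.62], [0, 0, 0, 0, 0.58], [0, 0, 0, 0, 0.5], [0, 0, 0, 0, 0.45], [0, 0, 0, 0, 0.45]]]' > next.json && python3 -m handwheel next.json | tr '\n' ' '
echo '[[[0, 0, 0, 0, 0.45], [0, 0, 0, 0, 0.45], [0, 0, 0, 0, 0.45]]]' > next.json && python3 -m handwheel next.json | tr '\n' ' '
```

```text
t: 21.67 eef_pos: [488.9, 267.1, 73.8] tcp_rot: [3.142, 0.0, -2.971] ft_force: [0.5, -0.6, 0.6] opening: 0.691 grip_force: 0.0 t: 22.08 eef_pos: [488.9, 267.1, 73.8] tcp_rot: [3.142, 0.0, -2.971] ft_force: [0.4, -1.0, 0.8] opening: 0.586 grip_force: 30.0 t: 22.33 eef_pos: [488.9, 267.1, 73.8] tcp_rot: [3.142, 0.0, -2.971] ft_force: [0.7, 0.3, 1.5] opening: 0.587 grip_force: 30.0
```

Collar gripped: an opening of 0.587 is 56 mm. Lifting straight up, slowly at first.

Converted, -10 mm / 1000 = -0.01, -7 mm / 1000 = -0.007.

```bash
echo '[[[0, 0, -0.001, 0, 0.45], [0, 0, -0.002, 0, 0.45], [0, 0, -0.004, 0, 0.45], [0, 0, -0.007, 0, 0.45], [0, 0, -0.01, 0, 0.45]]]' > next.json && python3 -m handwheel next.json | tr '\n' ' '
echo '[[[0, 0, -0.006, 0, 0.45], [0, 0, -0.014, 0, 0.45], [0, 0, -0.024, 0, 0.45], [0, 0, -0.034, 0, 0.45], [0, 0, -0.044, 0, 0.45]]]' > next.json && python3 -m handwheel next.json | tr '\n' ' '
echo '[[[0, 0, -0.012, 0, 0.45], [0, 0, -0.024, 0, 0.45], [0, 0, -0.036, 0, 0.45], [0, 0, -0.048, 0, 0.45], [0, 0, -0.058, 0, 0.45]]]' > next.json && python3 -m handwheel next.json | tr '\n' ' '
echo '[[[0, 0, -0.008, 0, 0.45], [0, 0, -0.012, 0, 0.45], [0, 0, -0.012, 0, 0.45], [0, 0, -0.012, 0, 0.45], [0, 0, -0.012, 0, 0.45]]]' > next.json && python3 -m handwheel next.json | tr '\n' ' '
python3 - <<'E'
from h import *
p,D=read_camera("scene");C=cloud("scene",D);cv2.imwrite("pics/s8.png",cv2.resize(p[40:210,110:280,::-1],None,fx=3.4,fy=3.4,interpolation=cv2.INTER_CUBIC))
g=p.astype(int)
m=(abs(C[:,:,0]-489)<85)&(abs(C[:,:,1]-267)<80)
for lo,hi in((80,92),(205,225)):
    q=m&(C[:,:,2]>lo)&(C[:,:,2]<hi)&(g[:,:,0]-g[:,:,2]>15)
    if q.sum()>20:
        A=np.c_[C[q][:,:2]-[489,267],np.ones(q.sum())];k,*_=np.linalg.lstsq(A,C[q][:,2],rcond=None);print(lo,q.sum(),k.round(3))
E
```

```text
t: 22.75 eef_pos: [488.8, 267.1, 84.0] tcp_rot: [3.142, -0.0, -2.971] ft_force: [-0.3, -0.0, -1.5] opening: 0.588 grip_force: 30.0 t: 23.17 eef_pos: [489.0, 267.1, 129.2] tcp_rot: [3.141, 0.001, -2.971] ft_force: [-0.1, 0.0, -1.1] opening: 0.587 grip_force: 30.0 t: 23.58 eef_pos: [489.0, 267.1, 187.5] tcp_rot: [3.141, 0.001, -2.971] ft_force: [0.7, 0.4, -2.4] opening: 0.586 grip_force: 30.0 t: 24.0 eef_pos: [488.6, 266.9, 197.2] tcp_rot: [-3.141, -0.001, -2.971] ft_force: [-0.5, 0.1, -2.7] opening: 0.586 grip_force: 30.0 80 1053 [1.0000e-03 8.0000e-03 8.4378e+01]
205 1252 [1.30000e-02 2.50000e-02 2.13829e+02]
```

View pics/s8.png

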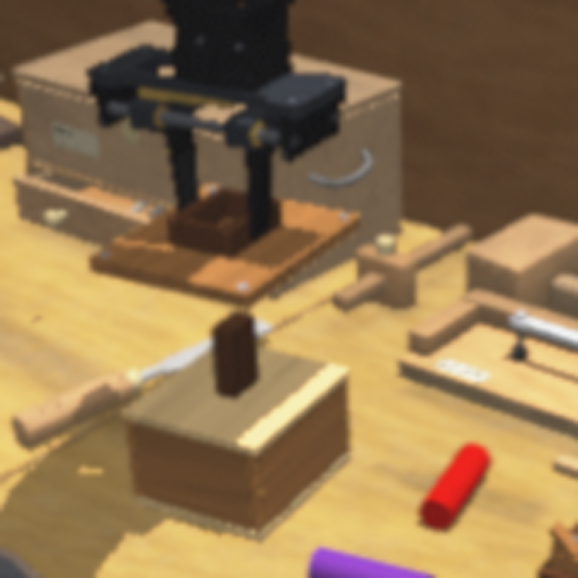

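The outer lid is held level at (230,250), well clear of the knob at (235,355). The inner lid is seated on the box: its plate fits level at about 84–86 mm. I'll settle briefly and hand in.

```bash
echo '[[[0, 0, 0, 0, 0.45], [0, 0, 0, 0, 0.45], [0, 0, 0, 0, 0.45], [0, 0, 0, 0, 0.45]]]' > next.json && python3 -m handwheel next.json | tr '\n' ' '
python3 -c "
from cell import job_done;print(job_done())"
```

```text
t: 24.38 eef_pos: [488.9, 267.1, 197.6] tcp_rot: [3.142, -0.0, -2.971] ft_force: [-0.2, 0.3, -1.3] opening: 0.59 grip_force: 30.0 the job is handed in; nothing more can be done
None
```

The job is handed in at 24.4 s: the dowel pyramid is in the box, the inner lid is seated on the rim, and the gripper is holding the outer lid level, well clear of the knob.

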